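Start the drying box and show which hearing aid goes in it

TASK

One hearing aid is charging, but the other still lies damp in the clear tray: press the drying box's button all the way down and let it come up again, then point straight down at the hearing aid in the tray from two to three centimetres above it, holding there for about two seconds. Then show where it belongs: point down in the same way at the middle of the drying box's open well, from two to three centimetres above its rim, hold for about two seconds, and finish still pointing there. Pick nothing up, touch nothing but the drying box, and point without touching anything.

Things in the scene. Friction and masses are not known exactly. Their poses are not given: they have to be found in the camera images.
- dry_box: white plastic drying box, 110 (x) x 160 (y) x 60 mm high, fixed. Origin: centre of its underside. An open rectangular well lies in its top towards +y, a white push button stands on its top towards -y. z up
- dry_well (a point): centre of the mouth of the drying box's well, at rim height (60 mm above the counter); 35 mm from the box's origin along its +y. The well is 86 (x) x 66 (y) mm inside and 18 mm deep, with walls 12 mm thick
- dry_button (a joint): push button of the drying box: 0 m when up, grows as it is pressed, 0.006 m when fully down; a spring, about 5 N when fully down, brings it back up
- dry_button_top (a point): centre of the top face of the push button's cap (30 mm across), which moves down vertically when pressed; 45 mm from the box's origin along its -y, 82 mm above the counter when up
- tray: clear acrylic tray, 130 (x) x 190 (y) x 22 mm high, walls and floor 4 mm, fixed. Origin: centre of its underside. Dividers make two rows along x by three along y, six compartments of about 59 x 58 mm
- aid: the hearing aid that lies in the tray: beige plastic crescent about 40 mm long and 10 mm thick, with a thin clear ear hook, lying flat in one of the compartments. Origin: centre of its underside, on the tray's floor; z up
- brush: cleaning brush in the tray, white stub with a black head, 42 x 12 x 8 mm; bystander. Origin: underside
- dial_pack: white battery dial in the tray, disc 40 mm across and 6 mm thick; bystander. Origin: centre of its underside
- ring: plain brass ring in the tray, 23 mm across and 6 mm thick; bystander. Origin: centre of its underside
- charger: graphite plastic charging base, 80 (x) x 120 (y) x 32 mm, fixed, with two pockets, a hearing aid of the same kind in the one at -y, the other empty; bystander. Origin: centre of its underside
- pill_tube: aluminium pill tube with a ribbed screw lid, 31 mm across and 75 mm high, standing loose between the tray and the drying box; bystander. Origin: centre of its underside
- hedgehog: ceramic hedgehog holding reading glasses, about 140 x 115 x 80 mm, loose, beyond the other things; bystander. Origin: underside
- mug: white ceramic mug, 80 mm across and 85 mm high, loose, beyond the other things; bystander. Origin: centre of its underside

How it is judged (in metres and radians):
On the way, in this order (a step that is already met when the one before it is completed fails the run):
1. the drying box's button is pressed all the way down (value of joint dry_button above 0.0045 m), for 0.05 s.
2. with the button up again, the fingertips point at the hearing aid in the tray, just above it, touching nothing, for about two seconds (horizontal distance between the grasp point and aid below 0.025 m and z of the grasp point in the frame of aid between 0.025 and 0.08 m and contact force between each of the arm, the fingers and anything else below 0.3 N and value of joint dry_button below 0.0015 m), for 1.5 s.
3. then they point at the drying box's well, just above it, touching nothing, for about two seconds (horizontal distance between the grasp point and dry_well below 0.025 m and z of the grasp point in the frame of dry_well between 0.017 and 0.08 m and contact force between each of the arm, the fingers and anything else below 0.3 N and value of joint dry_button below 0.0015 m), for 1.5 s.
At the end, for the whole second after the job is handed in: Still pointing at the well: grasp point (19 mm behind the tips) within 25 mm sideways of its centre, 17 to 80 mm above its rim (over the aid: 25 to 80 mm above its underside), nothing touched; button up (under 1.5 mm); loose things within 10 mm of their starts (all of step 3 and distance of each of aid, brush, dial_pack, ring, pill_tube, hedgehog, mug from where it was at the start of the episode below 0.01 m and linear speed of aid below 0.02 m/s).
It fails at once if anything other than the drying box is touched ((contact force between the arm and anything else above 0.5 N and contact force between the arm and dry_box below 0.01 N) or (contact force between the fingers and anything else above 0.5 N and contact force between the fingers and dry_box below 0.01 N)).
It fails at once if a loose thing is moved, lifted or carried (distance of any of aid, brush, dial_pack, ring, pill_tube, hedgehog, mug from where it was at the start of the episode above 0.01 m).
It also fails if it takes over 61 s, if anything falls off the work surface, if the arm or the gripper's body presses on something with over 40 N, if the wrist force passes 120 N, or if a joint passes its speed limit or range.

ROBOT

A 6-joint arm with a two-finger parallel gripper is mounted at the origin on the work surface. World frame = base frame: x ahead of the robot, y to its left, z up, the work surface at z = 0. Lengths are in mm, angles in rad, forces in N, time in s.
With the tool pointing down it reaches from about 250 to 775 mm from the base axis. Payload 8.9 kg.
Tool frame: the origin (TCP) lies midway between the tips of the shut fingers; the grasp point (between the pads) lies 19 mm behind it; z points along the fingers, y is the direction in which the jaws open and shut (so a half turn about z gives the same grasp; the last joint's range is limited). The gripper opens to 85 mm and grips with 20 to 120 N. Pads are 22 mm wide; open, the fingers measure 114 mm over their backs; the gripper's body (76 mm by 85 mm) begins 54 mm behind the grasp point. The pads swing forward as they close: fully open they stand 13 mm farther back than shut.
Start: joints at [-1.467, 0.291, -0.153, 1.127, 0, 1.431], TCP at [126.223, -509.599, 231.305] pointing down, gripper open.
Joint ranges: [-2.52, 2.52], [-0.91, 1.74], [-1.3, 1.37], [-1.96, 2.02], [-1.52, 1.47], [-3.14, 3.14]. Speed limits (rad/s): [2.22, 2.22, 2.79, 3.14, 3.14, 3.14].

INTERFACE

Orientations are given as a unit quaternion [w, x, y, z].
In Python, from workcell import manip gives the robot as it stands.
- The arm moves only by the tool carry_out, never from a script. Its argument "plan" is a list of rows, each a list of 3 entries, a list of its own where there are three numbers: the shift along the tool's x, y, z in m, then the turn, a rotation vector about the tool's x, y, z in units of 6 degrees (1.0 is 6 degrees), then the opening, from 0 (shut) to 1 (fully open). In form: [[[x, y, z], [ax, ay, az], grip], ...]. A call has 1 to 20 rows; each row is the pose to reach, as a shift and turn from the pose commanded when the call began, along the tool's axes at that moment; what a row does not reach only later rows make up. A row lasts 1/10 s, in which the tool goes at most 50 mm and 8.59 degrees, less where a joint would pass 70% of its speed; a pose out of reach is approached as far as the arm can. A call with a gripper value outside its range is refused whole. The fingers move at their own pace and stop on an object; the grip force is fixed at half the most. Time passes only in rows, so rows that repeat a pose let the fingers close. It gives the time, the measured TCP pose, the force and the opening at its end, in the units of the state.
- manip.observe(): the state, without advancing time (a new reading comes with each control period).
- manip.grab_frame(name): name is "scene" or "top" or "wrist"; returns (picture, depth): 420x560x3 uint8, blue, green, red; 420x560 float32, mm along the optical axis (not along the pixel's ray), 0 where there is no reading.
- manip.get_calibration(name): a dict with "fx", "fy", "cx", "cy" (pixels), "T" (4x4, takes a point from camera to world coordinates); the wrist camera has in their place "T_tool_cam" (4x4, takes a point from camera to tool coordinates, whose origin is the TCP and whose axes are the flange's). Camera axes: x right, y up, looking along -z (the intrinsics and any distortion apply to the point x, -y, -z); pixel columns grow to the right and rows downward; lengths in mm; the calibration is good to about 2 mm. A picture is of the moment at which its call begins: read the wrist's pose just before it. get_calibration takes no time and is no camera call.
- manip.finish_job(): hands the job in, once; it reports no verdict.
The state is a dict: "time_s": time; "joints": joint angles; "joint_vel": joint speeds; "joint_torque": joint torques, N m; "eef_pos": TCP position; "ee_rot": TCP orientation; "ft_force": force on the tool from outside, world axes, zero at the start; "wrist_torque": the same for the moment, N m; "width": finger opening in mm.
Only numpy, scipy, OpenCV 4.12 (cv2) and the standard library are available. Lean on these libraries where they do the work, as an engineer would, in place of code of your own. Each camera call takes 0.05 s, during which the arm holds its last target. There are 200 camera calls.

## Working session

There is one attempt and no reset: what is moved stays moved. The work goes in short steps, Python scripts to look and compute and a tool call to move; the robot and the scene stay as the last step left them, time stands still between calls to the robot, and variables do not carry over. Pictures are saved under pics/ and viewed, about 8 in all and at most 12, crops included, and the job is handed in when it is done.

Besides the shell and the picture viewer there is one more tool, called after ">>>" as name(argument=value, ...) on one line, values as JSON. carry_out: Moves the arm, as the interface text tells. Its arguments: {"type":"object","properties":{"plan":{"type":"array"}},"required":["plan"]}

```bash
mkdir -p pics; python3 - <<'E'
from workcell import manip
import cv2,numpy as np
s=manip.observe();print(s)
for n in("top","scene"):
    p,d=manip.grab_frame(n);cv2.imwrite(f"pics/{n}.png",p);np.save(f"{n}_d.npy",d);c=manip.get_calibration(n);np.save(n+"_c.npy",c,allow_pickle=True);print(n,c)
E
```

```text
{'time_s': 0.0, 'joints': array([-1.46730772e+00,  2.91291286e-01, -1.54129179e-01,  1.12671925e+00,
        3.22315347e-05,  1.43152799e+00]), 'joint_vel': array([-0.00166771, -0.00165796,  0.00132727, -0.00025801, -0.00142938,
       -0.00053413]), 'joint_torque': array([ 2.36404949e-04, -5.37147582e+01,  3.31368256e+01,  1.60457689e-02,
       -3.08252129e-04,  5.38349099e-06]), 'eef_pos': array([ 126.18262459, -509.14867797,  230.72553682]), 'ee_rot': array([-6.71296375e-04,  9.92642450e-01,  1.21080612e-01,  2.81290269e-05]), 'ft_force': array([ 0.2616127 ,  0.69800395, -0.45281345]), 'wrist_torque': array([ 0.00303172, -0.01194486, -0.01831574]), 'width': 85.80264773992496}
top {'fx': 480.9816382053249, 'fy': 480.9816382053249, 'cx': 280.61450225355367, 'cy': 206.61070435029035, 'T': array([[ 4.02363457e-03,  9.93751787e-01, -1.11540107e-01,
         5.25273935e+02],
       [-9.99991475e-01,  4.10197996e-03,  4.72920937e-04,
        -9.32920052e+00],
       [ 9.27501310e-04,  1.11537253e-01,  9.93759821e-01,
         1.03667474e+03],
       [ 0.00000000e+00,  0.00000000e+00,  0.00000000e+00,
         1.00000000e+00]])}
scene {'fx': 485.08040101895864, 'fy': 485.08040101895864, 'cx': 279.60123633575984, 'cy': 212.274569995143, 'T': array([[-2.86766603e-01, -7.24165228e-01,  6.27175923e-01,
         1.18129493e+03],
       [ 9.57973944e-01, -2.21637166e-01,  1.82106806e-01,
         1.34812729e+02],
       [ 7.13007767e-03,  6.53040343e-01,  7.57289557e-01,
         7.61943699e+02],
       [ 0.00000000e+00,  0.00000000e+00,  0.00000000e+00,
         1.00000000e+00]])}
```

View pics/top.png

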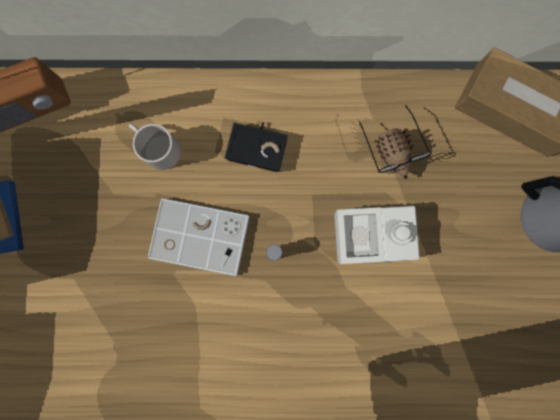

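View pics/scene.png

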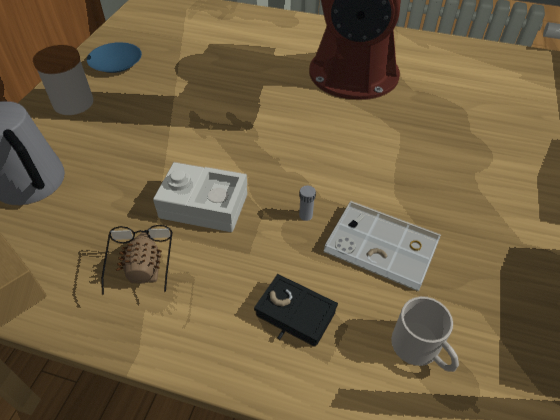

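The top view shows the button at about (402,232), the well at about (361,236), the aid at about (202,223) in the tray, and the pill tube at (275,253). In the scene view the button is at about (179,175), the well at (218,190) and the aid at (377,254). Next I measure these positions.

```bash
cat > h.py <<'E'
import numpy as np,cv2
def ray(c,u,v,T=None):
    T=c["T"] if T is None else T
    d=np.array([(u-c["cx"])/c["fx"],-(v-c["cy"])/c["fy"],-1.]); return T[:3,3],T[:3,:3]@d
def onplane(c,u,v,z,T=None):
    o,d=ray(c,u,v,T); return o+d*(z-o[2])/d[2]
E
python3 - <<'E'
from h import *
P={n:(np.load(n+"_c.npy",allow_pickle=True).item(),np.load(n+"_d.npy")) for n in("top","scene")}
pts={"button":(82,(402,232),(179,175)),"well":(60,(361,236),(218,190)),"aid":(10,(202,223),(377,254)),"tubelid":(75,(275,252),(307,190)),"mugrim":(85,(155,141),(425,318)),"hedge":(70,(395,145),(141,255)),"charger":(32,(257,147),(297,305))}
for k,(z,a,b) in pts.items():
    r=[k]
    for n,q in(("top",a),("scene",b)):
        c,d=P[n];r.append(onplane(c,*q,z).round(0))
        o,dd=ray(c,*q);r.append((o+dd*d[q[1],q[0]]).round(0))
    print(*r)
# box outline: white mask in top crop
im=cv2.imread("pics/top.png")
for nm,(x0,y0,x1,y1),z in(("box",(325,195,430,275),60),("tray",(140,190,255,285),22)):
    g=im[y0:y1,x0:x1];hsv=cv2.cvtColor(g,cv2.COLOR_BGR2HSV)
    m=((hsv[...,1]<60)&(hsv[...,2]>110)).astype(np.uint8)
    m=cv2.morphologyEx(m,cv2.MORPH_CLOSE,np.ones((5,5)))
    C=max(cv2.findContours(m,0,2)[0],key=cv2.contourArea);R=cv2.minAreaRect(C)
    b=cv2.boxPoints(R)+[x0,y0]
    w=np.array([onplane(P["top"][0],*q,z) for q in b]);print(nm,R,b.round(1).tolist(),w.round(0).tolist(),w.mean(0),np.linalg.norm(np.diff(w,axis=0),axis=1))
cr=np.vstack([np.hstack([cv2.resize(im[y:y+80,x:x+100],None,fx=4,fy=4,interpolation=2) for x,y in((328,195),(150,195))])])
cv2.imwrite("pics/crop.png",cr)
E
```

```text
button [ 583. -251.   82.] [ 583. -251.   80.] [ 583. -247.   82.] [ 584. -246.   83.]
well [ 576. -173.   60.] [ 576. -176.   44.] [ 580. -168.   60.] [ 566. -175.   44.]
aid [605. 158.  10.] [605. 159.   4.] [605. 162.  10.] [601. 162.   4.]
tubelid [542.   1.  75.] [542.   1.  74.] [542.   4.  75.] [541.   4.  75.]
mugrim [765. 245.  85.] [784. 265.   8.] [762. 250.  85.] [727. 260.  28.]
hedge [ 762. -244.   70.] [ 762. -244.   71.] [ 773. -235.   70.] [ 772. -236.   68.]
charger [766.  41.  32.] [767.  41.  28.] [768.  48.  32.] [768.  47.  31.]
box ((51.441993713378906, 39.397789001464844), (55.50212860107422, 83.25318908691406), 86.98721313476562) [[333.4, 208.9], [416.6, 204.5], [419.5, 259.9], [336.3, 264.3]] [[631.0, -118.0, 60.0], [640.0, -288.0, 60.0], [528.0, -291.0, 60.0], [518.0, -123.0, 60.0]] [ 579.28692369 -204.64042409   60.        ] [170.3743138  112.67311694 168.19657586]
tray ((57.673072814941406, 46.634613037109375), (91.3901138305664, 62.5610466003418), 11.309932708740234) [[146.7, 258.3], [159.0, 197.0], [248.6, 214.9], [236.3, 276.3]] [[529.0, 270.0, 22.0], [659.0, 249.0, 22.0], [621.0, 58.0, 22.0], [492.0, 82.0, 22.0]] [575.25779883 164.85607122  22.        ] [131.60568303 194.69272513 131.0345943 ]
```

View pics/crop.png

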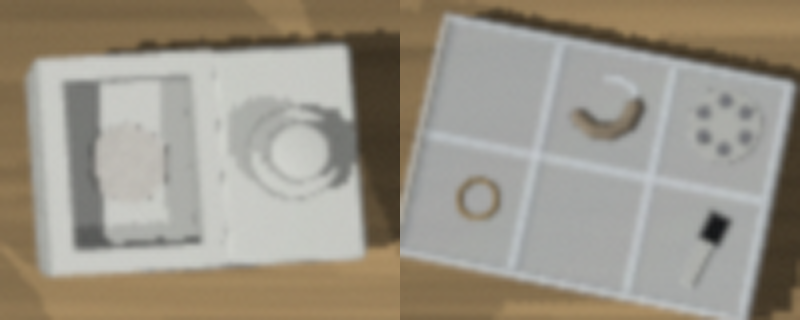

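The two views agree within 5 mm, with the button at about (583,-249), the well at (577,-171) and the aid at (605,160). The distance from button to well comes out at 78 mm, against 80 mm given. I'll check for clutter near the approach before moving.

```bash
python3 - <<'E'
from h import *
c=np.load("scene_c.npy",allow_pickle=True).item();d=np.load("scene_d.npy")
for u,v in((65,55),(115,57),(20,110),(20,190),(360,75),(360,15)):
    o,dd=ray(c,u,v);print((u,v),(o+dd*d[v,u]).round())
E
```

```text
(65, 55) [ 342. -639.  136.]
(115, 57) [ 136. -659.    6.]
(20, 110) [ 587. -568.  171.]
(20, 190) [ 681. -561.   40.]
(360, 75) [77. 27. 45.]
(360, 15) [264.  27. 298.]
```

>>> carry_out(plan=[[[0.03,-0.008,0.0],[0,0,-0.5],0],[[0.065,-0.018,0.005],[0,0,-1.2],0],[[0.1,-0.028,0.01],[0,0,-2],0],[[0.135,-0.038,0.01],[0,0,-2.8],0],[[0.17,-0.048,0.015],[0,0,-3.5],0],[[0.205,-0.058,0.02],[0,0,-4.2],0],[[0.24,-0.068,0.025],[0,0,-5],0],[[0.275,-0.077,0.03],[0,0,-5.8],0],[[0.31,-0.087,0.035],[0,0,-6.5],0],[[0.345,-0.097,0.04],[0,0,-7.2],0],[[0.38,-0.107,0.04],[0,0,-8],0],[[0.415,-0.117,0.045],[0,0,-8.6],0],[[0.45,-0.127,0.05],[0,0,-9.2],0],[[0.48,-0.135,0.05],[0,0,-9.7],0],[[0.5,-0.141,0.05],[0,0,-10],0],[[0.506,-0.1425,0.05],[0,0,-10],0],[[0.506,-0.1425,0.05],[0,0,-10],0],[[0.506,-0.1425,0.05],[0,0,-10],0],[[0.506,-0.1425,0.05],[0,0,-10],0]])

```text
time_s: 2.0
eef_pos: [582.3, -250.3, 181.4]
ee_rot: [-0.0, 0.8, 0.601, -0.0]
ft_force: [-0.3, -0.0, -0.2]
width: 0.1
```

```bash
python3 - <<'E'
from workcell import manip
from h import *
from scipy.spatial.transform import Rotation as R
s=manip.observe();p,d=manip.grab_frame("wrist");c=manip.get_calibration("wrist")
cv2.imwrite("pics/w1.png",p)
print({k:np.round(s[k],3) for k in("time_s","joints","eef_pos","ee_rot","ft_force","width")})
T=np.eye(4);T[:3,:3]=R.from_quat(s["ee_rot"],scalar_first=True).as_matrix();T[:3,3]=s["eef_pos"];print(T.round(4));T=T@c["T_tool_cam"]
c["T"]=T;np.save("w1_c.npy",c,allow_pickle=True);np.save("w1_d.npy",d)
# project expected button top and well
for q in((583,-249,82),(577,-171,60)):
    x=np.linalg.inv(T)@[*q,1];print(c["cx"]+c["fx"]*x[0]/-x[2],c["cy"]-c["fy"]*x[1]/-x[2])
E
```

```text
{'time_s': np.float64(2.0), 'joints': array([-0.521,  0.527,  0.078,  1.121, -0.   ,  1.332]), 'eef_pos': array([ 582.263, -250.328,  181.388]), 'ee_rot': array([-0.   ,  0.8  ,  0.601, -0.   ]), 'ft_force': array([-0.337, -0.011, -0.198]), 'width': np.float64(0.121)}
[[ 2.786000e-01  9.604000e-01 -3.000000e-04  5.822631e+02]
 [ 9.604000e-01 -2.786000e-01 -1.000000e-04 -2.503280e+02]
 [-1.000000e-04 -3.000000e-04 -1.000000e+00  1.813878e+02]
 [ 0.000000e+00  0.000000e+00  0.000000e+00  1.000000e+00]]
280.23105028783647 202.51385019923805
239.7770329623533 89.53911580025537
```

View pics/w1.png

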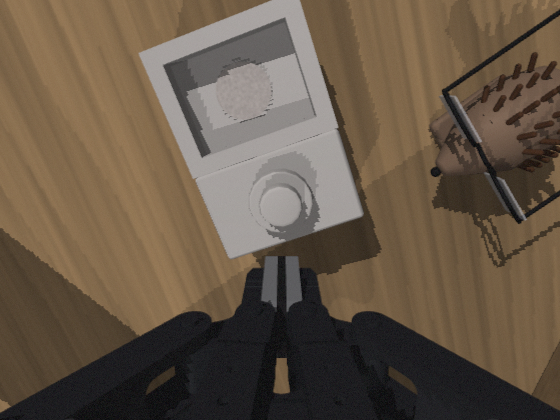

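The wrist view shows the cap centre at (280,206), where I predicted (280,202). The well centre is at about (242,90), predicted (240,90). The tool is therefore over the button to within 2 mm, so I press.

>>> carry_out(plan=[[[0,0,0.03],[0,0,0],0],[[0,0,0.06],[0,0,0],0],[[0,0,0.08],[0,0,0],0],[[0,0,0.092],[0,0,0],0],[[0,0,0.097],[0,0,0],0],[[0,0,0.1],[0,0,0],0],[[0,0,0.102],[0,0,0],0],[[0,0,0.104],[0,0,0],0],[[0,0,0.105],[0,0,0],0],[[0,0,0.105],[0,0,0],0],[[0,0,0.105],[0,0,0],0],[[0,0,0.105],[0,0,0],0]])

```text
time_s: 3.25
eef_pos: [583.5, -250.0, 76.7]
ee_rot: [0.001, 0.799, 0.601, 0.0]
ft_force: [-1.8, -2.1, 5.0]
width: 0.5
```

>>> carry_out(plan=[[[0,0,0.001],[0,0,0],0],[[0,0,0.0015],[0,0,0],0],[[0,0,0.0015],[0,0,0],0],[[0,0,0.0015],[0,0,0],0]])

```text
time_s: 3.65
eef_pos: [583.6, -250.0, 76.0]
ee_rot: [0.001, 0.799, 0.601, 0.0]
ft_force: [-4.3, -0.5, 13.4]
width: 0.1
```

The force jumped to 13 N at z = 76.0, so the button is fully down. Now I rise and travel to above the aid.

>>> carry_out(plan=[[[0,0,-0.015],[0,0,0],0],[[0,0,-0.05],[0,0,0],0],[[0,0,-0.09],[0,0,0],0],[[0.01,-0.002,-0.105],[0,0,0],0],[[0.04,-0.009,-0.105],[0,0,-0.5],0],[[0.075,-0.017,-0.105],[0,0,-1.2],0],[[0.11,-0.025,-0.105],[0,0,-1.9],0],[[0.145,-0.034,-0.105],[0,0,-2.6],0],[[0.18,-0.042,-0.105],[0,0,-3.3],0],[[0.215,-0.05,-0.105],[0,0,-4],0],[[0.25,-0.058,-0.105],[0,0,-4.7],0],[[0.285,-0.066,-0.105],[0,0,-5.4],0],[[0.32,-0.074,-0.105],[0,0,-6.1],0],[[0.355,-0.082,-0.1],[0,0,-6.8],0],[[0.385,-0.089,-0.09],[0,0,-7.3],0],[[0.4,-0.0925,-0.08],[0,0,-7.5],0],[[0.4,-0.0925,-0.075],[0,0,-7.5],0],[[0.4,-0.0925,-0.075],[0,0,-7.5],0],[[0.4,-0.0925,-0.075],[0,0,-7.5],0],[[0.4,-0.0925,-0.075],[0,0,-7.5],0]])

```text
time_s: 5.65
eef_pos: [605.5, 159.2, 150.3]
ee_rot: [0.0, 0.509, 0.861, 0.0]
ft_force: [0.9, 0.4, 0.8]
width: -0.0
```

```bash
python3 - <<'E'
from workcell import manip
from h import *
from scipy.spatial.transform import Rotation as R
s=manip.observe();p,d=manip.grab_frame("wrist");c=manip.get_calibration("wrist")
cv2.imwrite("pics/w2.png",p)
print({k:np.round(s[k],3) for k in("time_s","joints","eef_pos","ft_force")})
T=np.eye(4);T[:3,:3]=R.from_quat(s["ee_rot"],scalar_first=True).as_matrix();T[:3,3]=s["eef_pos"];print(T.round(4));T=T@c["T_tool_cam"]
c["T"]=T;np.save("w2_c.npy",c,allow_pickle=True)
x=np.linalg.inv(T)@[605,160,10,1];print(c["cx"]+c["fx"]*x[0]/-x[2],c["cy"]-c["fy"]*x[1]/-x[2])
hsv=cv2.cvtColor(p,cv2.COLOR_BGR2HSV);m=((hsv[...,1]>50)&(hsv[...,0]<25)&(hsv[...,2]>60)).astype(np.uint8)
for C in cv2.findContours(m,0,2)[0]:
    if 200<cv2.contourArea(C)<20000:
        (u,v),sz,a=cv2.minAreaRect(C);print((u,v),sz,cv2.contourArea(C),onplane(c,u,v,10).round(1))
E
```

```text
{'time_s': np.float64(5.65), 'joints': array([ 0.14 ,  0.532,  0.002,  1.04 , -0.   ,  1.209]), 'eef_pos': array([605.491, 159.211, 150.251]), 'ft_force': array([0.945, 0.382, 0.834])}
[[-4.818000e-01  8.763000e-01  6.000000e-04  6.054911e+02]
 [ 8.763000e-01  4.818000e-01  0.000000e+00  1.592108e+02]
 [-3.000000e-04  6.000000e-04 -1.000000e+00  1.502511e+02]
 [ 0.000000e+00  0.000000e+00  0.000000e+00  1.000000e+00]]
280.4759960875741 187.3545923984784
(159.78115844726562, 379.6816711425781) (9.218969345092773, 38.93598175048828) 268.5 [595.7 -55.9  10. ]
(281.0, 375.5) (35.0, 16.0) 437.5 [692.1   2.7  10. ]
(274.69940185546875, 184.66839599609375) (23.864866256713867, 48.378379821777344) 587.5 [600.  159.7  10. ]
(270.7500305175781, 75.75000762939453) (31.819805145263672, 31.11269760131836) 781.5 [559.  229.1  10. ]
```

View pics/w2.png

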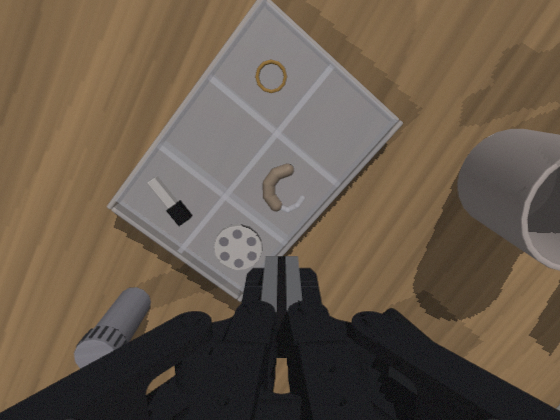

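The wrist view shows the aid's body at about (275,185), with the hook reaching (300,205), so the aid's centre is about (602,160), within 4 mm of my estimate. I descend to 2.5 cm above it and hold.

>>> carry_out(plan=[[[0.002,-0.002,0.02],[0,0,0],0],[[0.002,-0.002,0.05],[0,0,0],0],[[0.002,-0.002,0.08],[0,0,0],0],[[0.002,-0.002,0.1],[0,0,0],0],[[0.002,-0.002,0.11],[0,0,0],0],[[0.002,-0.002,0.11],[0,0,0],0],[[0.002,-0.002,0.11],[0,0,0],0],[[0.002,-0.002,0.11],[0,0,0],0],[[0.002,-0.002,0.11],[0,0,0],0],[[0.002,-0.002,0.11],[0,0,0],0],[[0.002,-0.002,0.11],[0,0,0],0],[[0.002,-0.002,0.11],[0,0,0],0],[[0.002,-0.002,0.11],[0,0,0],0],[[0.002,-0.002,0.11],[0,0,0],0],[[0.002,-0.002,0.11],[0,0,0],0],[[0.002,-0.002,0.11],[0,0,0],0],[[0.002,-0.002,0.11],[0,0,0],0],[[0.002,-0.002,0.11],[0,0,0],0],[[0.002,-0.002,0.11],[0,0,0],0],[[0.002,-0.002,0.11],[0,0,0],0]])

```text
time_s: 7.7
eef_pos: [602.4, 161.1, 39.8]
ee_rot: [0.0, 0.508, 0.861, 0.0]
ft_force: [-0.1, -0.3, -0.5]
width: 0.4
```

>>> carry_out(plan=[[[0,0,0],[0,0,0],0],[[0,0,0],[0,0,0],0],[[0,0,0],[0,0,0],0],[[0,0,0],[0,0,0],0],[[0,0,0],[0,0,0],0],[[0,0,0],[0,0,0],0],[[0,0,0],[0,0,0],0],[[0,0,0],[0,0,0],0]])

```text
time_s: 8.5
eef_pos: [602.4, 161.1, 39.8]
ee_rot: [-0.0, 0.508, 0.861, -0.0]
ft_force: [0.6, 0.4, -0.0]
width: 0.3
```

```bash
python3 - <<'E'
from workcell import manip
from h import *
s=manip.observe();p,d=manip.grab_frame("scene")
print(s["eef_pos"],s["ft_force"],s["time_s"])
cv2.imwrite("pics/s2.png",cv2.resize(p[120:320,130:460],None,fx=2.4,fy=2.4))
E
```

```text
[602.36542489 161.13501733  39.79694514] [ 0.56309592  0.40640999 -0.0384984 ] 8.5
```

View pics/s2.png

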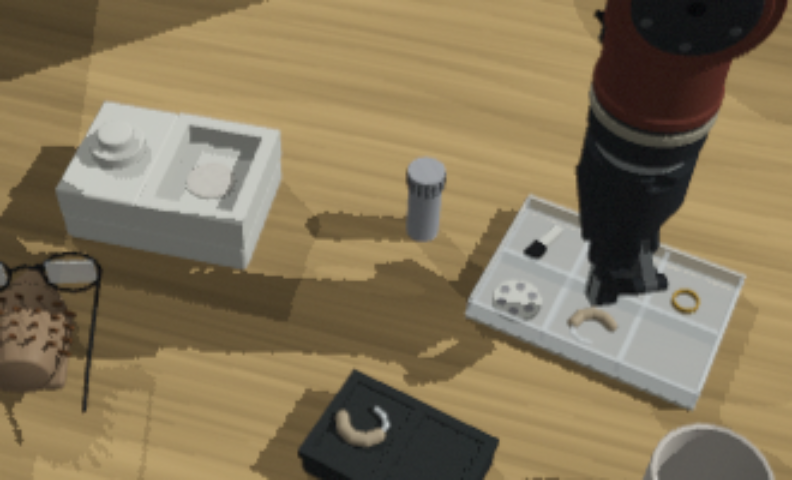

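The scene view shows the closed fingertips clear above the aid (crop (595,318)). The button is up, the pill tube is standing and nothing has moved. I go to the well next.

>>> carry_out(plan=[[[0,0,-0.03],[0,0,0],0],[[0,0,-0.07],[0,0,0],0],[[0,0,-0.11],[0,0,0],0],[[-0.015,-0.01,-0.13],[0,0,0.3],0],[[-0.044,-0.029,-0.13],[0,0,1],0],[[-0.073,-0.048,-0.13],[0,0,1.7],0],[[-0.102,-0.067,-0.13],[0,0,2.4],0],[[-0.131,-0.086,-0.13],[0,0,3.1],0],[[-0.16,-0.105,-0.13],[0,0,3.8],0],[[-0.189,-0.124,-0.13],[0,0,4.5],0],[[-0.218,-0.143,-0.13],[0,0,5.2],0],[[-0.247,-0.162,-0.13],[0,0,5.9],0],[[-0.27,-0.177,-0.13],[0,0,6.4],0],[[-0.278,-0.183,-0.125],[0,0,6.5],0],[[-0.278,-0.183,-0.11],[0,0,6.5],0],[[-0.278,-0.183,-0.08],[0,0,6.5],0],[[-0.278,-0.183,-0.055],[0,0,6.5],0],[[-0.278,-0.183,-0.045],[0,0,6.5],0],[[-0.278,-0.183,-0.045],[0,0,6.5],0]])

```text
time_s: 10.45
eef_pos: [575.6, -169.8, 83.5]
ee_rot: [-0.001, 0.766, 0.643, -0.001]
ft_force: [-0.7, -0.0, 0.5]
width: 0.0
```

>>> carry_out(plan=[[[0,0,0],[0,0,0],0],[[0,0,0],[0,0,0],0],[[0,0,0],[0,0,0],0],[[0,0,0],[0,0,0],0],[[0,0,0],[0,0,0],0],[[0,0,0],[0,0,0],0],[[0,0,0],[0,0,0],0],[[0,0,0],[0,0,0],0],[[0,0,0],[0,0,0],0],[[0,0,0],[0,0,0],0],[[0,0,0],[0,0,0],0],[[0,0,0],[0,0,0],0],[[0,0,0],[0,0,0],0],[[0,0,0],[0,0,0],0],[[0,0,0],[0,0,0],0],[[0,0,0],[0,0,0],0],[[0,0,0],[0,0,0],0],[[0,0,0],[0,0,0],0],[[0,0,0],[0,0,0],0],[[0,0,0],[0,0,0],0]])

```text
time_s: 12.45
eef_pos: [576.6, -170.7, 84.8]
ee_rot: [0.0, 0.767, 0.642, 0.0]
ft_force: [0.1, -0.6, -0.5]
width: 0.0
```

```bash
python3 - <<'E'
from workcell import manip
from h import *
s=manip.observe();p,d=manip.grab_frame("scene")
print(s["eef_pos"],s["ft_force"],s["time_s"])
cv2.imwrite("pics/s3.png",cv2.resize(p[120:320,130:460],None,fx=2.4,fy=2.4))
E
```

```text
[ 576.59755598 -170.72346995   84.84700025] [ 0.11272983 -0.55033964 -0.46448937] 12.45
```

View pics/s3.png

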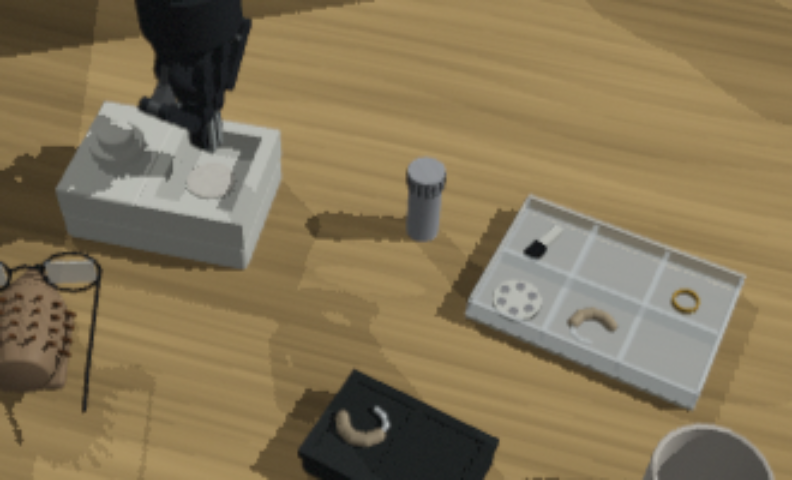

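The fingertips are above the well (crop (208,145)), the button is up and everything else is where it was. I hand the job in.

```bash
python3 -c "
from workcell import manip
print(manip.finish_job())"
```

```text
the job is handed in; nothing more can be done
None
```

All three steps are done and the job is handed in, at about 12.5 s of the 61 s allowed; the simulator gave no verdict.

- **Button:** I pressed it until the tool stood at z = 76.0 mm, its fully-down height, where the force jumped from 5 to 13 N. The later pictures show it up again.
- **Hearing aid:** The shut fingertips held for about 2.3 s some 26 mm above it. They were within about 2 mm sideways of its estimated centre, and the contact force stayed within sensor noise.
- **Well:** The fingertips held for about 2 s, 25 mm above the rim, and finished there. They were within about 1 mm of the well's estimated centre, with the force again at noise level.

In the last picture the tray, tube and charger looked undisturbed, but the crop cut off most of the mug and part of the hedgehog. No check failed. The top and scene cameras differed by 3–5 mm on these positions. Close-up wrist views before pressing and before pointing at the aid agreed with my estimates to within about 5 mm.

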